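Steer the placing light into the ring mark

TASK

The potter's placing light throws a red spot onto the white tile by way of a small mirror. Turn its two wing screws, one after the other (brass swings the spot to and from you, dark steel moves it left and right), to bring the red spot inside the blue ring on the tile, not the square, triangle or diamond; then let go.

Things in the scene. Friction and masses are not known exactly. Their poses are not given: they have to be found in the camera images.
- brass_screw_grip (a point): Brass wing screw on the grey gear housing, the farther one from the robot. Wing 40 long, 12 thick, 30 high on a 38 wide collar. Point: on the vertical axis, 72 above the table, 14 below the wing's top, 19 above the collar; x along the wing, z up. Counter-clockwise from above it swings turret and spot clockwise round the dark screw's axis, 0.2 rad per rad (spot goes about 40 mm farther per rad)
- steel_screw_grip (a point): Dark steel wing screw on the turret's axis, 130 nearer the robot than the brass one; same size and grip point. Counter-clockwise from above it draws the spot straight towards its own axis (to the right), 40 mm per rad. Both screws: friction 0.06 N m, stay where left, never need over 1.35 rad. Mirror and laser, up to 106 high, stand 84 to the left of its axis and swing with the turret
- spot_centre (a point): Centre of the red light spot, a disc of 10 diameter on the white tile (150 x 150, surface 18 above the table, left (+y) of the turret, its middle 200 from the dark screw's axis). Light only, cannot be touched. x points level to the dark screw's axis, roughly to the right, y roughly away from the robot, z up. The placing light's base is fixed to the table
- ring_centre (a point): Centre of the blue ring painted on the white tile: 30 inside diameter, line 3 wide. The tile also bears an orange square, a green triangle and a black diamond of like size, one mark in each quarter; they change places between runs

How it is judged:
At the end, for the whole second after the job is handed in: The red spot stays with its centre within 11 mm of the centre of the blue ring, that is, inside the ring (horizontal distance between spot_centre and ring_centre below 0.011 m); the robot touches nothing.
It also fails if it takes over 45 s, if anything falls off the work surface, if the arm or the gripper's body presses on something with over 40 N, if the wrist force passes 120 N, or if a joint passes its speed limit or range.

ROBOT

A 7-joint arm with a two-finger parallel gripper is mounted at the origin on a cart in front of the work surface, level with it; the furniture and walls round the work are solid. World frame = base frame: x ahead of the robot, y to its left, z up, the work surface at z = 0. Lengths are in m, angles in rad, forces in N, time in s.
With the tool pointing down it reaches from about 0.4 to 0.85 m from the base axis. Payload 4.5 kg.
Tool frame: the origin (TCP) lies midway between the tips of the shut fingers; the grasp point (between the pads) lies 19 mm behind it; z points along the fingers, y is the line along which they close (so a half turn about z gives the same grasp; the last joint's range is limited). The gripper opens to 88 mm and grips with 3 to 60 N. Pads are 18 mm wide; open, the fingers measure 123 mm over their backs; the gripper's body (75 mm by 187 mm) begins 45 mm behind the grasp point.
Start: joints at [-1.137, 0.689, -0.195, 1.565, 0.157, 0.902, -0.215], TCP at [0.243, 0.576, 0.239] pointing down, gripper open.
Joint ranges: [-3.01, 3.01], [-0.46, 2.08], [-1.47, 1.51], [0.13, 2.56], [-1, 4.14], [0.04, 2.09], [-2.66, 2.66]. Speed limits (rad/s): [2.57, 2.57, 3.14, 3.14, 3.14, 3.14, 3.14].

INTERFACE

Orientations are given as a unit quaternion [x, y, z, w].
In Python, from plant import r gives the robot as it stands.
- The arm moves only by the tool carry_out, never from a script. Its argument "plan" is a list of rows, each an object with "rot": the turn, a rotation vector about the tool's x, y, z in rad, a list of three; "xyz": the shift along the tool's x, y, z in m, a list of three; "grip": the closure in counts, from 0 (fully open) to 255 (shut). In form: [{"rot": [wx, wy, wz], "xyz": [dx, dy, dz], "grip": grip}, ...]. A call has 1 to 8 rows; each row is the pose to reach, as a shift and turn from the pose commanded when the call began, along the tool's axes at that moment; what a row does not reach only later rows make up. A row lasts 1/12 s, in which the tool goes at most 41.7 mm and 7.16 degrees, less where a joint would pass 70% of its speed; a pose out of reach is approached as far as the arm can. A call with a gripper value outside its range is refused whole. The fingers move at their own pace and stop on an object; "squeeze" is the grip in N (left out, the last holds). Time passes only in rows, so rows that repeat a pose let the fingers close. It gives the time, the measured TCP pose, the force, the opening and the grip force at its end, in the units of the state.
- r.get_state(): the state, without advancing time (a new reading comes with each control period).
- r.snapshot(name): name is "scene" or "top" or "wrist"; returns the picture (420x560x3 uint8, red, green, blue); there is no depth.
- r.camera_params(name): a dict with "fx", "fy", "cx", "cy" (pixels), "distortion" ([k1, k2, p1, p2, k3] as OpenCV has them; the pictures are not rectified), "position" and "attitude" of the camera in the world; the wrist camera has in their place "hand_eye" (4x4, takes a point from camera to tool coordinates, whose origin is the TCP and whose axes are the flange's). Camera axes: x right, y down, z forward; pixel columns grow to the right and rows downward; lengths in m; the calibration is good to about 2 mm. A picture is of the moment at which its call begins: read the wrist's pose just before it. camera_params takes no time and is no camera call.
- r.finish_job(): hands the job in; it is judged then, once.
The state is a dict: "clock": time; "q": joint angles; "qd": joint speeds; "joint_torque": joint torques, N m; "tool_pos": TCP position; "eef_rot": TCP orientation; "contact_force": force on the tool from outside, world axes, zero at the start; "moment": the same for the moment, N m; "opening": opening from 0.0 (shut) to 1.0 (fully open); "finger_force": force on a finger pad.
Only numpy, scipy, OpenCV 4.12 (cv2) and the standard library are available. Lean on these libraries where they do the work, as an engineer would, in place of code of your own. Each camera call takes 0.05 s, during which the arm holds its last target. There are 200 camera calls.

## Working session

There is one attempt and no reset: what is moved stays moved. The work goes in short steps, Python scripts to look and compute and a tool call to move; the robot and the scene stay as the last step left them, time stands still between calls to the robot, and variables do not carry over. Pictures are saved under pics/ and viewed, at most 10 in all, crops included, and the job is handed in when it is done.

Besides the shell and the picture viewer there is one more tool, called after "Call:" by a JSON object that holds its "fn" and its "kwargs", one argument or row to a line. carry_out: Moves the arm, as the interface text tells. Its arguments: {"type":"object","properties":{"plan":{"type":"array"},"squeeze":{"type":"number"}},"required":["plan"]}

```bash
mkdir -p pics; ls; python3 - <<'E'
from plant import r
import cv2,json
print(r.get_state())
for n in("scene","top"):
    print(n,r.camera_params(n)); cv2.imwrite(f"pics/{n}0.png",r.snapshot(n)[:,:,::-1])
print(r.camera_params("wrist"))
E
```

```text
pics
{'clock': 0.0, 'q': array([-1.13720882,  0.69000016, -0.19454268,  1.56633622,  0.15733231,
        0.90249891, -0.21512515]), 'qd': array([-1.96679431e-03, -4.41132863e-05, -2.12305766e-03, -2.03044416e-03,
       -2.64620467e-04,  2.27444134e-03, -5.60440370e-04]), 'joint_torque': array([ 7.20113912e-04, -5.27564800e+01, -1.26696814e+00, -1.53435785e+01,
       -5.27037133e-02,  6.48902016e-03,  1.68454603e-04]), 'tool_pos': array([0.24305727, 0.57511738, 0.23790275]), 'eef_rot': array([ 1.98515868e-01,  9.80097239e-01, -9.15523681e-04, -1.14530145e-04]), 'contact_force': array([ 0.07011904, -0.37747796, -0.09415879]), 'moment': array([ 0.02589049, -0.07235822,  0.02857136]), 'finger_force': 0.0, 'opening': 0.9977785443879338}
scene {'fx': 488.42265187928814, 'fy': 488.42265187928814, 'cx': 279.12477300535886, 'cy': 209.58037266053347, 'distortion': array([-0.07192054,  0.        ,  0.        ,  0.        ,  0.        ]), 'position': array([ 0.08070314, -0.42177444,  0.62453239]), 'attitude': array([ 0.82210067, -0.35595556,  0.18437875, -0.40429025])}
top {'fx': 502.3470084006921, 'fy': 502.3470084006921, 'cx': 288.8623513288223, 'cy': 202.82456286025177, 'distortion': array([0.02141795, 0.        , 0.        , 0.        , 0.        ]), 'position': array([0.4242788 , 0.04521437, 0.90986827]), 'attitude': array([-0.70153777,  0.70638317, -0.05925471,  0.07318774])}
{'fx': 296.86053327963, 'fy': 296.86053327963, 'cx': 275.3976104863384, 'cy': 206.0842951367506, 'distortion': array([0.015588, 0.      , 0.      , 0.      , 0.      ]), 'hand_eye': array([[ 8.47958548e-04, -9.66200863e-01, -2.57789011e-01,
         6.53985202e-02],
       [ 9.99999585e-01,  7.33462996e-04,  5.40308589e-04,
        -8.31872317e-04],
       [-3.32967925e-04, -2.57789362e-01,  9.66201084e-01,
        -1.47484639e-01],
       [ 0.00000000e+00,  0.00000000e+00,  0.00000000e+00,
         1.00000000e+00]])}
```

View pics/scene0.png

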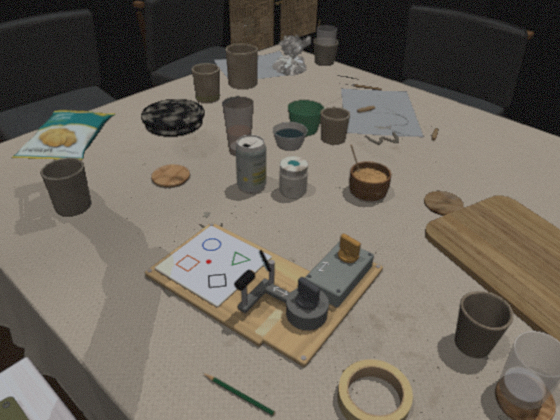

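View pics/top0.png

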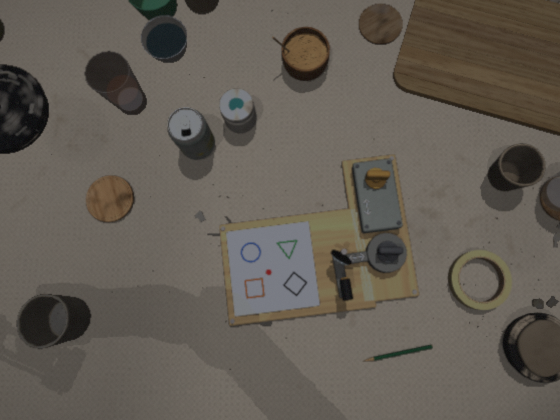

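The scene picture shows the placing light in the middle, with the spot near (208,262), the ring at (211,244), the brass wing at (349,248) and the steel wing at (309,293). The top picture shows the ring at (250,252), the spot at (268,272), the brass wing at (377,179) and the steel wing at (388,252).

```bash
cat > h.py <<'E'
import numpy as np, cv2
from scipy.spatial.transform import Rotation as R
from plant import r
def cam(n, st=None):
    p=r.camera_params(n); K=np.array([[p['fx'],0,p['cx']],[0,p['fy'],p['cy']],[0,0,1]])
    if n=="wrist":
        T=np.eye(4);T[:3,:3]=R.from_quat(st['eef_rot']).as_matrix();T[:3,3]=st['tool_pos'];T=T@p['hand_eye']
        return K,p['distortion'],T[:3,3],T[:3,:3]
    return K,p['distortion'],p['position'],R.from_quat(p['attitude']).as_matrix()
def ray(c,uv):
    K,d,o,A=c; u=cv2.undistortPoints(np.array([[uv]],float),K,d)[0,0]
    v=A@np.array([u[0],u[1],1]); return o,v/np.linalg.norm(v)
def plane(c,uv,z):
    o,v=ray(c,uv); return o+v*(z-o[2])/v[2]
def tri(rays):
    M=sum(np.eye(3)-np.outer(v,v) for o,v in rays); b=sum((np.eye(3)-np.outer(v,v))@o for o,v in rays)
    return np.linalg.solve(M,b)
def blobs(img,lo,hi,roi,amin=8):
    x0,y0,x1,y1=roi; hsv=cv2.cvtColor(img[y0:y1,x0:x1],cv2.COLOR_RGB2HSV); m=cv2.inRange(hsv,np.array(lo),np.array(hi))
    n,_,s,c=cv2.connectedComponentsWithStats(m)
    return sorted([(int(s[i,4]),tuple(np.round(c[i]+[x0,y0],1)),tuple(int(k) for k in s[i,:4]+[x0,y0,0,0])) for i in range(1,n) if s[i,4]>=amin],reverse=True)
E
python3 - <<'E'
from h import *
rgb=lambda f:cv2.imread(f)[:,:,::-1].copy()
T,S=rgb("pics/top0.png"),rgb("pics/scene0.png")
for n,I,tile,br in(("top",T,(226,222,320,316),(345,160,410,200)),("scene",S,(160,230,262,305),(325,228,370,270))):
    print(n,"blue",blobs(I,(105,90,60),(130,255,255),tile))
    print("red",blobs(I,(0,150,120),(6,255,255),tile,3),blobs(I,(172,120,100),(180,255,255),tile,3))
    print("brass",blobs(I,(8,120,60),(24,255,255),br))
a=cv2.resize(T[155:285,330:420],None,fx=4.4,fy=4.4,interpolation=2)
b=cv2.resize(S[220:335,275:365],None,fx=4.4,fy=4.4,interpolation=2)
o=np.zeros((580,800,3),np.uint8);o[:a.shape[0],:396]=a;o[:b.shape[0],400:400+396]=b
cv2.imwrite("pics/crop1.png",o[:,:,::-1])
E
```

```text
top blue [(70, (np.float64(250.5), np.float64(251.5)), (241, 242, 20, 20))]
red [] [(5, (np.float64(269.2), np.float64(272.0)), (268, 270, 3, 5))]
brass [(159, (np.float64(377.7), np.float64(173.0)), (367, 168, 23, 10)), (125, (np.float64(375.5), np.float64(183.2)), (366, 180, 20, 9))]
scene blue []
red [(9, (np.float64(208.3), np.float64(261.1)), (207, 260, 4, 3))] []
brass [(436, (np.float64(348.4), np.float64(249.0)), (338, 234, 22, 29))]
```

View pics/crop1.png

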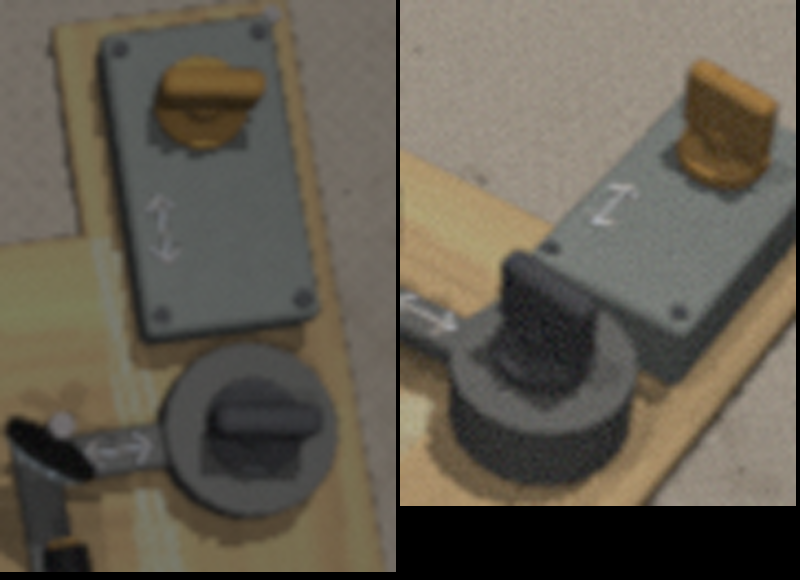

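The crop shows the top of each wing. In the top view the brass wing centre is near (378.4,173.2) and the steel near (390.7,250.0). In the scene view they are near (351.1,238.6) and (309.5,283.6). Both wings lie roughly along world y.

```bash
python3 - <<'E'
from h import *
np.set_printoptions(precision=4,suppress=True)
c,s=cam("top"),cam("scene")
for n,a,b,l,rr in(("brass",(378.4,173.2),(351.1,238.6),(366.8,173.6),(390,173.6)),("steel",(390.7,250.),(309.5,283.6),(378.6,250.2),(403,250))):
    ra,rb=ray(c,a),ray(s,b);P=tri([ra,rb]);pa=plane(c,l,P[2])-plane(c,rr,P[2])
    print(n,P,"miss",np.linalg.norm(np.cross(ra[0]-rb[0],ra[1])@rb[1])/np.linalg.norm(np.cross(ra[1],rb[1])), "wing",np.linalg.norm(pa),np.arctan2(pa[1],pa[0]))
    for z in (.086,): print(plane(c,a,z),plane(s,b,z))
print("tri spot",tri([ray(c,(268.8,271.8)),ray(s,(208.3,261.1))]))
print("spot",plane(c,(268.8,271.8),.018),plane(s,(208.3,261.1),.018),"ring",plane(c,(250.5,251.5),.018))
st=r.get_state();print(R.from_quat(st['eef_rot']).as_matrix())
E
```

```text
brass [ 0.6306 -0.0902  0.0863] miss 0.0015601724606531082 wing 0.038792164211510057 1.5602830683411717
[ 0.6301 -0.0897  0.086 ] [ 0.6316 -0.0904  0.086 ]
steel [ 0.5018 -0.1056  0.0849] miss 0.002115920276441761 wing 0.039660775603743335 1.5729678225403383
[ 0.5009 -0.1047  0.086 ] [ 0.5019 -0.1068  0.086 ]
tri spot [0.4701 0.0982 0.0211]
spot [0.4702 0.0984 0.018 ] [0.4721 0.1009 0.018 ] ring [0.5062 0.1311 0.018 ]
[[-0.9212  0.3892 -0.0005]
 [ 0.3892  0.9212 -0.0015]
 [-0.0001 -0.0016 -1.    ]]
```

Call:
{"fn": "carry_out", "kwargs": {
  "plan": [
    {"rot": [0, 0, 0.12], "xyz": [-0.033, -0.025, 0], "grip": 0},
    {"rot": [0, 0, 0.24], "xyz": [-0.066, -0.05, 0], "grip": 0},
    {"rot": [0, 0, 0.36], "xyz": [-0.099, -0.074, 0], "grip": 0},
    {"rot": [0, 0, 0.48], "xyz": [-0.132, -0.099, 0], "grip": 0},
    {"rot": [0, 0, 0.6], "xyz": [-0.165, -0.124, 0], "grip": 0},
    {"rot": [0, 0, 0.72], "xyz": [-0.198, -0.149, 0], "grip": 0},
    {"rot": [0, 0, 0.84], "xyz": [-0.231, -0.173, 0], "grip": 0},
    {"rot": [0, 0, 0.96], "xyz": [-0.264, -0.198, 0], "grip": 0}
  ],
  "squeeze": 20
}}

```text
clock: 0.77
tool_pos: [0.4099, 0.2888, 0.2387]
eef_rot: [0.631, 0.776, -0.0, -0.0]
contact_force: [0.5, 1.3, 0.4]
opening: 1.0
finger_force: 0.0
```

```bash
cat > go.py <<'E'
from h import *; import sys
# target: x y z, heading of tool y (deg) -> tool-frame shift and turn
x,y,z,a=map(float,sys.argv[1:5]); st=r.get_state(); M=R.from_quat(st['eef_rot'])
a=np.radians(a); Y=np.array([np.cos(a),np.sin(a),0]); Z=np.array([0,0,-1.]); T=R.from_matrix(np.c_[np.cross(Y,Z),Y,Z])
print("t",st['clock'],"pos",st['tool_pos'].round(4),"head",np.degrees(np.arctan2(*M.as_matrix()[[1,0],1])).round(2),"F",st['contact_force'].round(1),"open",round(st['opening'],3))
print("rot",(M.inv()*T).as_rotvec().round(4),"xyz",M.inv().apply(np.array([x,y,z])-st['tool_pos']).round(4),"q",st['q'].round(2))
E
python3 go.py .6306 -.09 .2 -0.6
```

```text
t 0.7667 pos [0.4099 0.2888 0.2387] head 11.78 F [0.5 1.3 0.4] open 1.0
rot [-2.00e-04 -0.00e+00  2.16e-01] xyz [-0.4159  0.1388  0.0386] q [-0.73  0.53  0.05  1.94 -0.04  0.67 -0.46]
```

Call:
{"fn": "carry_out", "kwargs": {
  "plan": [
    {"rot": [0, 0, 0.1], "xyz": [-0.039, 0.013, 0.0], "grip": 0},
    {"rot": [0, 0, 0.216], "xyz": [-0.078, 0.026, 0.0], "grip": 0},
    {"rot": [0, 0, 0.216], "xyz": [-0.117, 0.039, 0.0], "grip": 0},
    {"rot": [0, 0, 0.216], "xyz": [-0.156, 0.052, 0.01], "grip": 0},
    {"rot": [0, 0, 0.216], "xyz": [-0.195, 0.065, 0.015], "grip": 0},
    {"rot": [0, 0, 0.216], "xyz": [-0.234, 0.078, 0.02], "grip": 0},
    {"rot": [0, 0, 0.216], "xyz": [-0.273, 0.091, 0.03], "grip": 0},
    {"rot": [0, 0, 0.216], "xyz": [-0.31, 0.104, 0.038], "grip": 0}
  ]
}}

```text
clock: 1.43
tool_pos: [0.5764, 0.0071, 0.2]
eef_rot: [0.709, 0.705, -0.0, -0.0]
contact_force: [0.4, 0.7, -0.2]
opening: 1.002
finger_force: 0.0
```

```bash
python3 go.py .6306 -.09 .16 -0.6
```

```text
t 1.4333 pos [0.5764 0.0071 0.2   ] head -0.31 F [ 0.4  0.7 -0.2] open 1.002
rot [-0.0008 -0.      0.0051] xyz [-0.0969  0.0548  0.0399] q [-0.12  0.67  0.05  1.76 -0.05  0.71 -0.05]
```

Move above the brass wing, let it settle, then check with the wrist camera.

Call:
{"fn": "carry_out", "kwargs": {
  "plan": [
    {"rot": [0, 0, 0.005], "xyz": [-0.032, 0.018, 0.013], "grip": 0},
    {"rot": [0, 0, 0.005], "xyz": [-0.065, 0.037, 0.027], "grip": 0},
    {"rot": [0, 0, 0.005], "xyz": [-0.097, 0.055, 0.04], "grip": 0},
    {"rot": [0, 0, 0.005], "xyz": [-0.097, 0.055, 0.04], "grip": 0},
    {"rot": [0, 0, 0.005], "xyz": [-0.097, 0.055, 0.04], "grip": 0}
  ]
}}

```text
clock: 1.85
tool_pos: [0.6299, -0.0911, 0.1591]
eef_rot: [0.712, 0.702, -0.001, -0.0]
contact_force: [-0.5, 0.8, 0.4]
opening: 0.997
finger_force: 0.0
```

```bash
python3 go.py .6306 -.09 .058 -0.6; python3 - <<'E'
from h import *
np.set_printoptions(precision=4,suppress=True)
st=r.get_state();I=r.snapshot("wrist");cv2.imwrite("pics/w1.png",I[:,:,::-1])
c=cam("wrist",st)
K,d,o,A=c
for P in([.6306,-.0902,.086],[.5018,-.1056,.086]): print(cv2.projectPoints(np.array([P]),cv2.Rodrigues(A.T)[0],-A.T@o,K,d)[0].ravel())
print(blobs(I,(8,120,60),(24,255,255),(0,0,560,420),60))
E
```

```text
t 1.85 pos [ 0.6299 -0.0911  0.1591] head -0.84 F [-0.5  0.8  0.4] open 0.997
rot [-0.0023  0.0012 -0.0042] xyz [0.0012 0.0009 0.1011] q [ 0.05  0.8   0.04  1.61 -0.04  0.74  0.09]
[276.112  212.5898]
[112.4272 233.5426]
[(1494, (np.float64(275.5), np.float64(202.7)), (255, 179, 42, 54)), (1481, (np.float64(544.3), np.float64(43.1)), (523, 0, 37, 98)), (1234, (np.float64(68.0), np.float64(301.8)), (52, 271, 43, 62)), (1217, (np.float64(482.9), np.float64(302.4)), (457, 271, 43, 62)), (1032, (np.float64(488.2), np.float64(350.4)), (340, 345, 220, 10)), (246, (np.float64(27.5), np.float64(129.3)), (19, 121, 18, 18))]
```

View pics/w1.png

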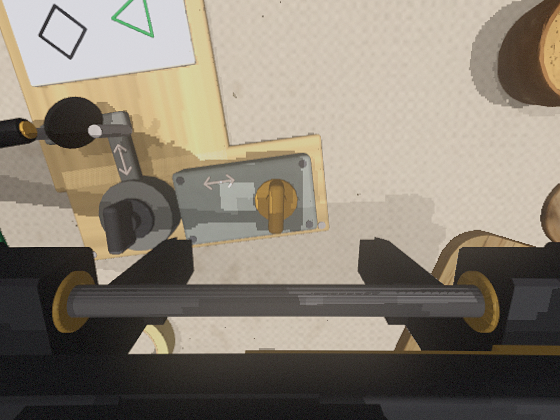

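The wrist picture shows the brass wing at about (276,206), midway between the fingers, and the steel wing at about (120,228). I'll descend and grip.

Call:
{"fn": "carry_out", "kwargs": {
  "plan": [
    {"rot": [0, 0, 0], "xyz": [0.001, 0.001, 0.03], "grip": 0},
    {"rot": [0, 0, 0], "xyz": [0.001, 0.001, 0.06], "grip": 0},
    {"rot": [0, 0, 0], "xyz": [0.001, 0.001, 0.09], "grip": 0},
    {"rot": [0, 0, 0], "xyz": [0.001, 0.001, 0.1], "grip": 0},
    {"rot": [0, 0, 0], "xyz": [0.001, 0.001, 0.1], "grip": 100},
    {"rot": [0, 0, 0], "xyz": [0.001, 0.001, 0.1], "grip": 200},
    {"rot": [0, 0, 0], "xyz": [0.001, 0.001, 0.1], "grip": 255},
    {"rot": [0, 0, 0], "xyz": [0.001, 0.001, 0.1], "grip": 255}
  ],
  "squeeze": 20
}}

```text
clock: 2.57
tool_pos: [0.633, -0.0869, 0.0628]
eef_rot: [0.711, 0.704, 0.001, 0.001]
contact_force: [-0.9, 0.1, -1.0]
opening: 0.721
finger_force: 0.0
```

Call:
{"fn": "carry_out", "kwargs": {
  "plan": [
    {"rot": [0, 0, 0], "xyz": [0, 0, 0], "grip": 255},
    {"rot": [0, 0, 0], "xyz": [0, 0, 0], "grip": 255},
    {"rot": [0, 0, 0], "xyz": [0, 0, 0], "grip": 255},
    {"rot": [0, 0, 0], "xyz": [0, 0, 0], "grip": 255}
  ]
}}

```text
clock: 2.9
tool_pos: [0.6317, -0.0871, 0.0611]
eef_rot: [0.711, 0.704, 0.0, 0.0]
contact_force: [-0.8, 0.9, 1.1]
opening: 0.42
finger_force: 0.0
```

```bash
python3 go.py .6306 -.09 .058 -0.6; python3 - <<'E'
from h import *
print(r.get_state()['finger_force'])
T=r.snapshot("top");cv2.imwrite("pics/t2.png",T[:,:,::-1]);print(blobs(T,(170,100,90),(180,255,255),(226,222,320,316),3))
E
```

```text
t 2.9 pos [ 0.6317 -0.0871  0.0611] head -0.58 F [-0.8  0.9  1.1] open 0.42
rot [ 0.0005 -0.0001  0.0004] xyz [-0.0029 -0.001   0.0031] q [ 0.05  0.94  0.02  1.65 -0.04  0.55  0.09]
0.0
[(3, (np.float64(269.7), np.float64(270.3)), (269, 270, 2, 2))]
```

Call:
{"fn": "carry_out", "kwargs": {
  "plan": [
    {"rot": [0, 0, 0], "xyz": [-0.003, -0.001, 0.001], "grip": 255},
    {"rot": [0, 0, 0], "xyz": [-0.003, -0.001, 0.001], "grip": 255},
    {"rot": [0, 0, 0], "xyz": [-0.003, -0.001, 0.001], "grip": 255},
    {"rot": [0, 0, 0], "xyz": [-0.003, -0.001, 0.001], "grip": 255},
    {"rot": [0, 0, 0], "xyz": [-0.003, -0.001, 0.001], "grip": 255},
    {"rot": [0, 0, 0], "xyz": [-0.003, -0.001, 0.001], "grip": 255},
    {"rot": [0, 0, 0], "xyz": [-0.003, -0.001, 0.001], "grip": 255}
  ]
}}

```text
clock: 3.53
tool_pos: [0.6301, -0.0908, 0.0595]
eef_rot: [0.711, 0.703, -0.001, 0.0]
contact_force: [-0.5, -2.6, -1.2]
opening: 0.187
finger_force: 20.0
```

```bash
python3 go.py .6306 -.09 .058 47.9; python3 - <<'E'
from h import *
print(r.get_state()['finger_force'])
E
```

```text
t 3.5333 pos [ 0.6301 -0.0908  0.0595] head -0.6 F [-0.5 -2.6 -1.2] open 0.187
rot [-1.000e-03  5.000e-04 -8.465e-01] xyz [0.0008 0.0005 0.0015] q [ 0.06  0.94  0.03  1.65 -0.04  0.55  0.09]
19.999643862247467
```

Call:
{"fn": "carry_out", "kwargs": {
  "plan": [
    {"rot": [0, 0, -0.1], "xyz": [0, 0, 0], "grip": 255},
    {"rot": [0, 0, -0.2], "xyz": [0, 0, 0], "grip": 255},
    {"rot": [0, 0, -0.3], "xyz": [0, 0, 0], "grip": 255},
    {"rot": [0, 0, -0.4], "xyz": [0, 0, 0], "grip": 255},
    {"rot": [0, 0, -0.5], "xyz": [0, 0, 0], "grip": 255},
    {"rot": [0, 0, -0.5], "xyz": [0, 0, 0], "grip": 255}
  ]
}}

```text
clock: 4.03
tool_pos: [0.6316, -0.0904, 0.0596]
eef_rot: [0.514, 0.858, 0.001, 0.001]
contact_force: [2.9, -3.4, -4.2]
opening: 0.184
finger_force: 20.0
```

```bash
cat > spot.py <<'E'
from h import *
from scipy import ndimage
import sys
np.set_printoptions(precision=4,suppress=True)
T=r.snapshot("top");cv2.imwrite(f"pics/{sys.argv[1]}.png",T[:,:,::-1])
a=T[222:316,226:320].astype(int); m=(a[:,:,0]>110)&(a[:,:,0]-np.maximum(a[:,:,1],a[:,:,2])>60)&(abs(a[:,:,1]-a[:,:,2])<35)
l,n=ndimage.label(m)
A=np.array([.5015,-.1055]); ring=np.array([.5062,.1311])
def pol(p): d=p-A; return np.hypot(*d),np.arctan2(d[1],d[0])
for i in range(1,n+1):
    yx=ndimage.center_of_mass(m,l,i); s=plane(cam("top"),(yx[1]+226,yx[0]+222),.018)[:2]
    (r0,a0),(r1,a1)=pol(s),pol(ring)
    print((l==i).sum(),"px",yx[1]+226,yx[0]+222,"spot",s,"err mm",(ring-s)*1e3,"brass CCW",(a0-a1)/.2,"steel CW",(r1-r0)/.04)
E
python3 spot.py t3;python3 go.py .6306 -.09 .058 47.9
```

```text
19 px 267.1578947368421 260.1578947368421 spot [0.4907 0.1014] err mm [15.5104 29.7163] brass CCW 0.3603411789197708 steel CW 0.7370194593225743
t 4.0833 pos [ 0.6316 -0.0904  0.0596] head 27.95 F [ 3.2 -2.  -5.6] open 0.182
rot [ 0.0019  0.0012 -0.3482] xyz [ 0.0008 -0.0007  0.0016] q [ 0.12  0.94 -0.1   1.65  0.15  0.56  0.42]
```

Direction and gain agree with the text. I'll finish the brass turn and let go.

Call:
{"fn": "carry_out", "kwargs": {
  "plan": [
    {"rot": [0, 0, -0.1], "xyz": [0, 0, 0], "grip": 255},
    {"rot": [0, 0, -0.2], "xyz": [0, 0, 0], "grip": 255},
    {"rot": [0, 0, -0.3], "xyz": [0, 0, 0], "grip": 255},
    {"rot": [0, 0, -0.36], "xyz": [0, 0, 0], "grip": 255},
    {"rot": [0, 0, -0.36], "xyz": [0, 0, 0], "grip": 255},
    {"rot": [0, 0, -0.36], "xyz": [0, 0, 0], "grip": 255}
  ]
}}

```text
clock: 4.58
tool_pos: [0.6325, -0.0896, 0.0597]
eef_rot: [0.354, 0.935, 0.001, 0.002]
contact_force: [4.8, -1.3, -6.6]
opening: 0.181
finger_force: 20.0
```

```bash
python3 spot.py t4;python3 go.py .6306 -.09 .058 47.9
```

```text
19 px 267.0 251.78947368421052 spot [0.5055 0.1017] err mm [ 0.7105 29.3872] brass CCW 0.003056933328071665 steel CW 0.7348856878251119
t 4.6333 pos [ 0.6325 -0.0896  0.0597] head 48.53 F [ 4.8 -1.5 -6.8] open 0.181
rot [0.0031 0.0025 0.0111] xyz [ 0.0012 -0.0015  0.0017] q [ 0.17  0.94 -0.19  1.64  0.28  0.58  0.67]
```

Call:
{"fn": "carry_out", "kwargs": {
  "plan": [
    {"rot": [0, 0, 0], "xyz": [0, 0, 0], "grip": 0},
    {"rot": [0, 0, 0], "xyz": [0, 0, 0], "grip": 0},
    {"rot": [0, 0, 0], "xyz": [0, 0, 0], "grip": 0},
    {"rot": [0, 0, 0], "xyz": [0, 0, 0], "grip": 0},
    {"rot": [0, 0, 0], "xyz": [0, 0, -0.02], "grip": 0},
    {"rot": [0, 0, 0], "xyz": [0, 0, -0.055], "grip": 0},
    {"rot": [0, 0, 0], "xyz": [0, 0, -0.09], "grip": 0},
    {"rot": [0, 0, 0], "xyz": [0, 0, -0.1], "grip": 0}
  ]
}}

```text
clock: 5.3
tool_pos: [0.6331, -0.0898, 0.1649]
eef_rot: [0.353, 0.936, 0.001, 0.004]
contact_force: [1.8, 0.1, 1.4]
opening: 0.762
finger_force: 0.0
```

```bash
python3 spot.py t5; python3 - <<'E'
import cv2
a=cv2.imread("pics/t5.png")[150:300,330:440]
cv2.imwrite("pics/t5c.png",cv2.resize(a,None,fx=3.9,fy=3.9,interpolation=2))
E
python3 go.py .5018 -.1056 .16 0
```

```text
19 px 267.0 251.78947368421052 spot [0.5055 0.1017] err mm [ 0.7105 29.3872] brass CCW 0.003056933328071665 steel CW 0.7348856878251119
t 5.35 pos [ 0.6333 -0.0899  0.165 ] head 48.66 F [0.7 0.2 1.4] open 0.809
rot [0.0078 0.0038 0.8493] xyz [ 0.0884 -0.0987  0.0039] q [ 0.2   0.8  -0.23  1.59  0.24  0.77  0.71]
```

View pics/t5c.png

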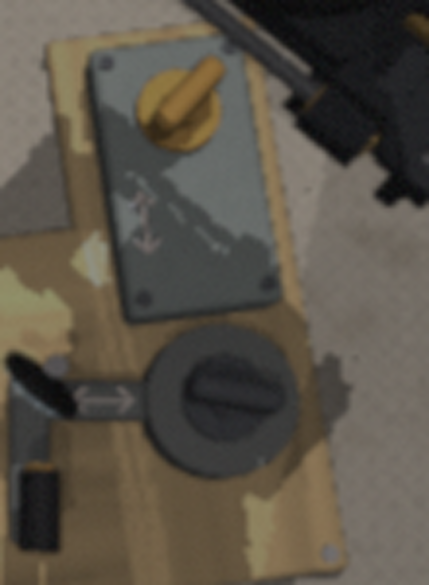

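The crop shows that the steel wing swung with the turret, about 9° clockwise to a wing angle near 80.4°. Its centre is unchanged. The brass wing is free.

```bash
python3 go.py .5018 -.1056 .16 -9.5
```

```text
t 5.35 pos [ 0.6333 -0.0899  0.165 ] head 48.66 F [0.7 0.2 1.4] open 0.809
rot [0.0082 0.0032 1.0151] xyz [ 0.0884 -0.0987  0.0039] q [ 0.2   0.8  -0.23  1.59  0.24  0.77  0.71]
```

Call:
{"fn": "carry_out", "kwargs": {
  "plan": [
    {"rot": [0, 0, 0.12], "xyz": [0.011, -0.012, 0], "grip": 0},
    {"rot": [0, 0, 0.24], "xyz": [0.022, -0.025, 0], "grip": 0},
    {"rot": [0, 0, 0.36], "xyz": [0.033, -0.037, 0], "grip": 0},
    {"rot": [0, 0, 0.48], "xyz": [0.044, -0.05, 0], "grip": 0},
    {"rot": [0, 0, 0.6], "xyz": [0.055, -0.062, 0], "grip": 0},
    {"rot": [0, 0, 0.72], "xyz": [0.066, -0.074, 0], "grip": 0},
    {"rot": [0, 0, 0.84], "xyz": [0.077, -0.087, 0], "grip": 0},
    {"rot": [0, 0, 0.96], "xyz": [0.088, -0.099, 0], "grip": 0}
  ]
}}

```text
clock: 6.02
tool_pos: [0.4972, -0.1063, 0.1589]
eef_rot: [0.747, 0.665, -0.001, -0.001]
contact_force: [0.4, 0.6, 0.1]
opening: 0.999
finger_force: 0.0
```

```bash
python3 go.py .5018 -.1056 .16 -9.5
```

```text
t 6.0167 pos [ 0.4972 -0.1063  0.1589] head -6.68 F [0.4 0.6 0.1] open 0.999
rot [-0.0021  0.0002  0.0492] xyz [ 0.0013  0.0045 -0.0011] q [ 0.1   0.67  0.03  2.   -0.04  0.48  0.05]
```

Call:
{"fn": "carry_out", "kwargs": {
  "plan": [
    {"rot": [0, 0, 0.05], "xyz": [0.0, 0.003, 0], "grip": 0},
    {"rot": [0, 0, 0.05], "xyz": [0.0, 0.003, 0], "grip": 0},
    {"rot": [0, 0, 0.05], "xyz": [0.0, 0.003, 0], "grip": 0},
    {"rot": [0, 0, 0.05], "xyz": [0.0, 0.003, 0], "grip": 0}
  ]
}}

```text
clock: 6.35
tool_pos: [0.5022, -0.1063, 0.1593]
eef_rot: [0.761, 0.649, -0.0, -0.0]
contact_force: [-0.6, 0.2, 0.7]
opening: 1.0
finger_force: 0.0
```

```bash
python3 go.py .5018 -.1056 .058 -9.5; python3 - <<'E'
from h import *
st=r.get_state();I=r.snapshot("wrist");a=I[110:330,160:400].copy()
K,d,o,A=cam("wrist",st)
print(cv2.projectPoints(np.array([[.5018,-.1056,.086]]),cv2.Rodrigues(A.T)[0],-A.T@o,K,d)[0].ravel())
cv2.imwrite("pics/w2.png",cv2.resize(a,None,fx=2.5,fy=2.5,interpolation=2)[:,:,::-1])
E
```

```text
t 6.35 pos [ 0.5022 -0.1063  0.1593] head -9.06 F [-0.6  0.2  0.7] open 1.0
rot [-0.0003 -0.0002  0.0077] xyz [ 0.0006 -0.0005  0.1013] q [ 0.09  0.67  0.04  1.98 -0.06  0.49  0.02]
[274.21141297 213.04259905]
```

View pics/w2.png

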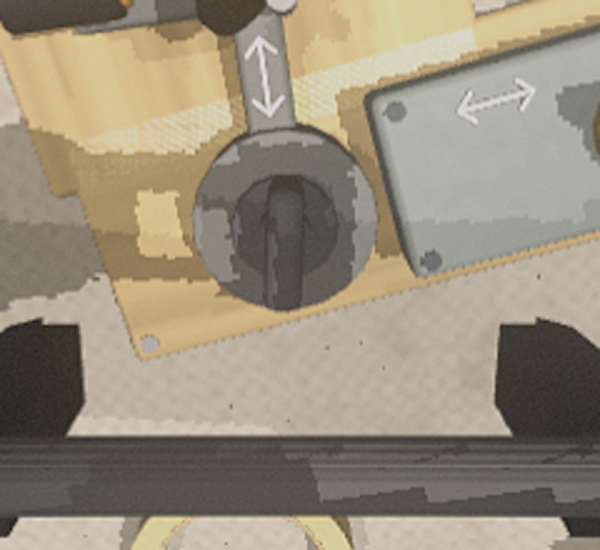

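The wrist crop shows the steel wing upright in the picture at column 274, midway between the fingers and aligned with the pads.

Call:
{"fn": "carry_out", "kwargs": {
  "plan": [
    {"rot": [0, 0, 0.005], "xyz": [0, 0, 0.03], "grip": 0},
    {"rot": [0, 0, 0.005], "xyz": [0, 0, 0.06], "grip": 0},
    {"rot": [0, 0, 0.005], "xyz": [0, 0, 0.09], "grip": 0},
    {"rot": [0, 0, 0.005], "xyz": [0, 0, 0.1], "grip": 0},
    {"rot": [0, 0, 0.005], "xyz": [0, 0, 0.1], "grip": 50},
    {"rot": [0, 0, 0.005], "xyz": [0, 0, 0.1], "grip": 100},
    {"rot": [0, 0, 0.005], "xyz": [0, 0, 0.1], "grip": 120}
  ]
}}

```text
clock: 6.98
tool_pos: [0.503, -0.1069, 0.0609]
eef_rot: [0.763, 0.646, 0.001, 0.001]
contact_force: [-0.0, 0.1, 0.2]
opening: 0.798
finger_force: 0.0
```

```bash
python3 go.py .5018 -.1056 .059 -9.5
```

```text
t 6.9833 pos [ 0.503  -0.1069  0.0609] head -9.45 F [-0.   0.1  0.2] open 0.798
rot [ 0.0022 -0.0001  0.0009] xyz [ 0.0011 -0.0014  0.0019] q [ 0.11  0.85  0.02  2.03 -0.07  0.26  0.02]
```

Call:
{"fn": "carry_out", "kwargs": {
  "plan": [
    {"rot": [0, 0, 0], "xyz": [0.001, -0.001, 0.001], "grip": 255},
    {"rot": [0, 0, 0], "xyz": [0.001, -0.001, 0.001], "grip": 255},
    {"rot": [0, 0, 0], "xyz": [0.001, -0.001, 0.001], "grip": 255},
    {"rot": [0, 0, 0], "xyz": [0.001, -0.001, 0.001], "grip": 255},
    {"rot": [0, 0, 0], "xyz": [0.001, -0.001, 0.001], "grip": 255},
    {"rot": [0, 0, 0], "xyz": [0.001, -0.001, 0.001], "grip": 255},
    {"rot": [0, 0, 0], "xyz": [0.001, -0.001, 0.001], "grip": 255},
    {"rot": [0, 0, 0], "xyz": [0.001, -0.001, 0.001], "grip": 255}
  ],
  "squeeze": 20
}}

```text
clock: 7.65
tool_pos: [0.5007, -0.1054, 0.0586]
eef_rot: [0.763, 0.646, -0.0, -0.0]
contact_force: [-2.8, 0.7, 2.8]
opening: 0.196
finger_force: 13.8
```

Call:
{"fn": "carry_out", "kwargs": {
  "plan": [
    {"rot": [0, 0, 0], "xyz": [0, 0, 0], "grip": 255},
    {"rot": [0, 0, 0], "xyz": [0, 0, 0], "grip": 255},
    {"rot": [0, 0, 0], "xyz": [0, 0, 0], "grip": 255}
  ]
}}

```text
clock: 7.9
tool_pos: [0.5007, -0.1054, 0.0587]
eef_rot: [0.763, 0.646, -0.0, -0.0]
contact_force: [-2.1, 0.6, 2.0]
opening: 0.186
finger_force: 20.0
```

```bash
python3 go.py .5018 -.1056 .059 -51.6; python3 spot.py t6
```

```text
t 7.9 pos [ 0.5007 -0.1054  0.0587] head -9.45 F [-2.1  0.6  2. ] open 0.186
rot [-1.000e-03  3.000e-04  7.357e-01] xyz [-0.      0.0011 -0.0003] q [ 0.1   0.85  0.02  2.04 -0.07  0.25  0.02]
18 px 267.1111111111111 251.72222222222223 spot [0.5056 0.1015] err mm [ 0.5926 29.5843] brass CCW 0.00011817421100457359 steel CW 0.739754882296046
```

Gripped, so turn clockwise by +0.74 about tool z.

Call:
{"fn": "carry_out", "kwargs": {
  "plan": [
    {"rot": [0, 0, 0.1], "xyz": [0, 0, 0], "grip": 255},
    {"rot": [0, 0, 0.2], "xyz": [0, 0, 0], "grip": 255},
    {"rot": [0, 0, 0.3], "xyz": [0, 0, 0], "grip": 255},
    {"rot": [0, 0, 0.4], "xyz": [0, 0, 0], "grip": 255},
    {"rot": [0, 0, 0.5], "xyz": [0, 0, 0], "grip": 255},
    {"rot": [0, 0, 0.6], "xyz": [0, 0, 0], "grip": 255},
    {"rot": [0, 0, 0.7], "xyz": [0, 0, 0], "grip": 255},
    {"rot": [0, 0, 0.74], "xyz": [0, 0, 0], "grip": 255}
  ]
}}

```text
clock: 8.62
tool_pos: [0.4993, -0.1046, 0.0586]
eef_rot: [0.946, 0.325, -0.001, -0.001]
contact_force: [-5.4, 2.0, 5.1]
opening: 0.187
finger_force: 20.0
```

Call:
{"fn": "carry_out", "kwargs": {
  "plan": [
    {"rot": [0, 0, 0], "xyz": [0, 0, 0], "grip": 255},
    {"rot": [0, 0, 0], "xyz": [0, 0, 0], "grip": 255}
  ]
}}

```text
clock: 8.78
tool_pos: [0.4994, -0.1046, 0.0586]
eef_rot: [0.945, 0.328, -0.001, -0.001]
contact_force: [-4.8, 3.1, 4.8]
opening: 0.185
finger_force: 20.0
```

```bash
python3 go.py .5018 -.1056 .059 -51.6; python3 spot.py t7
```

```text
t 8.7833 pos [ 0.4994 -0.1046  0.0586] head -51.7 F [-4.8  3.1  4.8] open 0.185
rot [-0.0035  0.0019 -0.0017] xyz [ 0.0013  0.0023 -0.0004] q [ 0.03  0.86  0.14  2.04 -0.41  0.27 -0.38]
15 px 250.6 251.6 spot [0.506  0.1309] err mm [0.1681 0.2166] brass CCW 0.003463976058530882 steel CW 0.005494878766516831
```

The spot is within 0.3 mm of the ring's centre. Release and lift.

Call:
{"fn": "carry_out", "kwargs": {
  "plan": [
    {"rot": [0, 0, 0], "xyz": [0, 0, 0], "grip": 0},
    {"rot": [0, 0, 0], "xyz": [0, 0, 0], "grip": 0},
    {"rot": [0, 0, 0], "xyz": [0, 0, 0], "grip": 0},
    {"rot": [0, 0, 0], "xyz": [0, 0, 0], "grip": 0},
    {"rot": [0, 0, 0], "xyz": [0, 0, -0.02], "grip": 0},
    {"rot": [0, 0, 0], "xyz": [0, 0, -0.05], "grip": 0},
    {"rot": [0, 0, 0], "xyz": [0, 0, -0.08], "grip": 0},
    {"rot": [0, 0, 0], "xyz": [0, 0, -0.1], "grip": 0}
  ]
}}

```text
clock: 9.5
tool_pos: [0.5024, -0.1061, 0.1609]
eef_rot: [0.945, 0.327, 0.001, 0.001]
contact_force: [-0.0, 0.3, 0.3]
opening: 0.767
finger_force: 0.0
```

Call:
{"fn": "carry_out", "kwargs": {
  "plan": [
    {"rot": [0, 0, 0], "xyz": [0, 0, 0], "grip": 0},
    {"rot": [0, 0, 0], "xyz": [0, 0, 0], "grip": 0},
    {"rot": [0, 0, 0], "xyz": [0, 0, 0], "grip": 0},
    {"rot": [0, 0, 0], "xyz": [0, 0, 0], "grip": 0},
    {"rot": [0, 0, 0], "xyz": [0, 0, 0], "grip": 0}
  ]
}}

```text
clock: 9.92
tool_pos: [0.5006, -0.1053, 0.1576]
eef_rot: [0.945, 0.327, -0.001, -0.001]
contact_force: [0.5, 0.3, 0.2]
opening: 1.003
finger_force: 0.0
```

```bash
python3 spot.py t8; python3 go.py .5018 -.1056 .16 -51.6; python3 -c "
import cv2
a=cv2.imread('pics/t8.png')[220:320,215:400]
cv2.imwrite('pics/t8c.png',cv2.resize(a,None,fx=4,fy=4,interpolation=2))"
```

```text
15 px 250.6 251.6 spot [0.506  0.1309] err mm [0.1681 0.2166] brass CCW 0.003463976058530882 steel CW 0.005494878766516831
t 9.9667 pos [ 0.5006 -0.1054  0.1577] head -51.86 F [-0.1 -0.3 -0.4] open 1.002
rot [-0.0015  0.0013 -0.0045] xyz [ 0.0008  0.0009 -0.0023] q [-0.04  0.69  0.26  2.   -0.35  0.5  -0.43]
```

View pics/t8c.png

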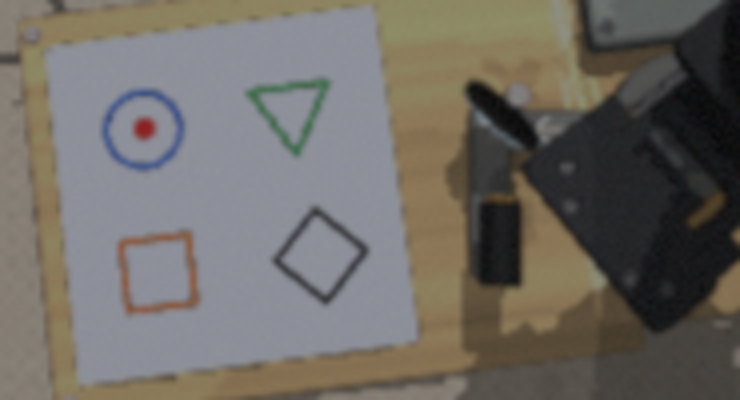

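The red spot sits in the middle of the blue ring, at (144,128) in the crop, and the gripper is clear.

```bash
python3 -c "
from plant import r
print(r.finish_job())"
```

```text
the job is handed in; nothing more can be done
None
```

The red spot is inside the blue ring, about 0.3 mm from its centre by the top camera. The arm was clear of everything when I handed the job in at about 10 s.

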